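Swing the slotted screw guide over the standoff

ROBOT

A 6-joint arm with a two-finger parallel gripper is mounted at the origin on the work surface. World frame = base frame: x ahead of the robot, y to its left, z up, the work surface at z = 0. Lengths are in m, angles in rad, forces in N, time in s.
With the tool pointing down it reaches from about 0.25 to 0.85 m from the base axis. Payload 12.5 kg.
Tool frame: the origin (TCP) lies on the centre line of the jaws, within the pads' length; the fingertips stand 8 mm ahead of it and the grasp point (between the pads) lies 11 mm behind it; z points along the fingers, y is the line along which they close (so a half turn about z gives the same grasp; the last joint's range is limited). The gripper opens to 93 mm and grips with 3 to 60 N. Pads are 15 mm wide; open, the fingers measure 128 mm over their backs; the gripper's body (75 mm by 188 mm) begins 65 mm behind the grasp point.
Start: joints at [-1.256, 0.351, 1.652, -0, 1.139, -0.085], TCP at [0.214, -0.507, 0.227] pointing down, gripper open.
Joint ranges: [-2.75, 2.75], [-0.79, 2.1], [0.01, 2.65], [-1.57, 4.71], [0.07, 3.14], [-2.87, 2.87]. Speed limits (rad/s): [2.22, 2.22, 2.79, 3.14, 3.14, 3.14].

INTERFACE

Orientations are given as a unit quaternion [x, y, z, w].
In Python, from rig import bot, cams, models gives the robot as it stands.
- The arm moves only by the shell command python3 -m handwheel 'ROWS' [OPENING]. ROWS is text: rows parted by semicolons, each of 4 numbers parted by spaces: the shift along the world's x, y, z in m, then the turn about the world's z in degrees. In form: tx ty tz twist; .... A call has 1 to 8 rows; each row shifts and turns the commanded pose from where the row before left it; what a row does not reach is not made up. A row lasts 1/12 s, in which the tool goes at most 41.7 mm and 7.16 degrees, less where a joint would pass 70% of its speed; a pose out of reach is approached as far as the arm can. A call with a gripper value outside its range is refused whole. OPENING is the gripper command: -1 is shut, 1 is fully open, values between are in proportion, set as the call begins (- or left out, the last holds). The fingers move at their own pace and stop on an object; the grip force is fixed at half the most. Time passes only in rows, so rows that do not move let the fingers close. It gives the time, the measured TCP pose, the force, the opening and the grip force at its end, in the units of the state.
- bot.state(): the state, without advancing time (a new reading comes with each control period).
- cams.camera(name): name is "scene" or "side" or "wrist"; returns the picture (400x640x3 uint8, red, green, blue); there is no depth.
- cams.camera_params(name): a dict with "fx", "fy", "cx", "cy" (pixels), "dist" ([k1, k2, p1, p2, k3] as OpenCV has them; the pictures are not rectified), "extrinsics" (4x4, takes a point from camera to world coordinates); the wrist camera has in their place "tool_from_camera" (4x4, takes a point from camera to tool coordinates, whose origin is the TCP and whose axes are the flange's). Camera axes: x right, y down, z forward; pixel columns grow to the right and rows downward; lengths in m; the calibration is good to about 2 mm. A picture is of the moment at which its call begins: read the wrist's pose just before it. camera_params takes no time and is no camera call.
- bot.finish_job(): hands the job in; it is judged then, once.
Trained networks look in the newest picture that a camera, given by its name, has taken for a name from the list of things; names that differ only in an ending like _2 or _b are one class to them, and where a whole thing is asked for, a point or a joint stands for the part that bears it (a point fixed in the world has none). Each returns a list of dicts, best first, with "confidence" (0 to 1); they miss things now and then, are a little off and sometimes report something else, mostly with a low value. They report only what shows in the picture. A call takes as long as a camera call.
- models.trace(thing, camera): "region" (400x640 bool, what is visible of it) and "extent" ([left, top, width, height] in pixels, round what is visible of it).
- models.tip_of(thing, camera): "uv" ([column, row] in pixels: a listed point, or the origin of a listed thing).
The state is a dict: "clock": time; "qpos": joint angles; "joint_velocities": joint speeds; "joint_torque": joint torques, N m; "tool_pos": TCP position; "orientation": TCP orientation; "wrist_force": force on the tool from outside, world axes, zero at the start; "torque": the same for the moment, N m; "grip_width": finger opening in m; "finger_force": force on a finger pad.
Only numpy, scipy, OpenCV 4.12 (cv2) and the standard library are available. Lean on these libraries where they do the work, as an engineer would, in place of code of your own. Each camera call takes 0.05 s, during which the arm holds its last target. There are 200 camera calls.

TASK

The slotted steel guide arm of the assembly fixture shows the screwdriver where to go. With one fingertip, push gently sideways on the upright pin at its free end and swing the arm round until the white nylon standoff on the circuit board stands in the middle of the arm's slot as seen from straight above, its whole top showing, then leave the arm there. Grip and lift nothing, and leave the standoff, the rocker switch and everything else where they are.

Things in the scene. Friction and masses are not known exactly. Their poses are not given: they have to be found in the camera images.
- fixture: Aluminium base plate 240 (x) x 230 (y) x 12 mm, fixed to the table; origin centre of underside, z up. A green circuit board 110 x 190 mm, top 16 mm above the table, is fixed on its middle between plastic strips 20 mm high. The guide arm's vertical pivot axis is at x = -85, y = 0 mm, near the edge nearest the robot. Two posts 44 mm high, 10 mm thick, at x = -73, y = +-43 mm.
- guide: Slotted steel arm turning about the pivot; origin on the pivot axis at table height, z up, x along the arm to its free end at 169 mm. 34 mm wide, 36 to 42 mm above the table; hub radius 19, cap top 52 mm high. Slot 18 mm wide on the x axis, from 52 to 135 mm. Clears standoff and switch. Swings 1.15 rad either side of the fixture's x axis. 1 N at the pin turns it; it stays where left.
- pin_top (a point): Centre of the top of the upright steel push pin on the guide arm, 12 mm in diameter, 153 mm from the pivot axis on the arm's x axis; the pin stands from the arm's top (42 mm above the table) to this point, 74 mm above the table.
- standoff: Loose white nylon post 10 mm in diameter on a round foot 16 mm in diameter and 3 mm high, 14 mm tall in all, small dark hole in the top; stands on the circuit board, on either side of the guide arm at the start, 80 to 115 mm from the pivot axis; origin at the centre of its underside, z up. Not to be moved.
- switch: Loose black rocker switch, 18 x 24 x 13 mm, lying on the circuit board on the other side of the arm from the standoff; origin at the centre of its underside. Not to be moved.
- tweezers_block: Loose chrome tweezers holder block, 60 x 45 x 40 mm with two tweezers standing in it up to 107 mm above the table, on the table to the robot's left; origin at the centre of its underside. Not to be moved.
- case_half: Loose beige plastic calculator case half, an open shell 150 x 85 x 24 mm lying open side up on the table to the robot's right; origin at the centre of its underside. Not to be moved.

How it is judged:
On the way:
1. a finger pushes the guide arm (contact force between the fingers and guide above 0.1 N), for 0.02 s.
At the end, for the whole second after the job is handed in: The guide arm rests with the standoff's axis within 5 mm of the slot's centreline and between 60 and 130 mm from the pivot axis; the standoff is upright and within 5 mm, the switch within 8 mm, of where it began (y of standoff in the frame of guide between -0.005 and 0.005 m and x of standoff in the frame of guide between 0.06 and 0.13 m and angular speed of guide below 0.05 rad/s and angle between standoff's own z axis and vertical below 0.1 rad and distance of standoff from where it was at the start of the episode below 0.005 m and distance of switch from where it was at the start of the episode below 0.008 m); the robot touches nothing.
It fails at once if the standoff is pushed about on the board, tipped or lifted (distance of standoff from where it was at the start of the episode above 0.005 m or angle between standoff's own z axis and vertical above 0.3 rad).
It fails at once if the rocker switch is pushed about on the board or lifted (distance of switch from where it was at the start of the episode above 0.008 m).
It fails at once if the tweezers block is moved or lifted (distance of tweezers_block from where it was at the start of the episode above 0.01 m).
It fails at once if the case half is moved or lifted (distance of case_half from where it was at the start of the episode above 0.01 m).
It fails at once if the guide arm is pushed or squeezed harder than 15 N (contact force between the fingers and guide above 15 N).
It also fails if it takes over 40 s, if anything falls off the work surface, if the arm or the gripper's body presses on something with over 40 N, if the wrist force passes 120 N, or if a joint passes its speed limit or range.

## Working session

There is one attempt and no reset: what is moved stays moved. The work goes in short steps, Python scripts to look and compute and a shell command to move; the robot and the scene stay as the last step left them, time stands still between calls to the robot, and variables do not carry over. Pictures are saved under pics/ and viewed, at most 10 in all, crops included, and the job is handed in when it is done.

```bash
mkdir -p pics
cat > h.py <<'E'
import numpy as np, cv2
from rig import bot,cams,models
from scipy.spatial.transform import Rotation as R
def cam(n):
    p=cams.camera_params(n);K=np.array([[p['fx'],0,p['cx']],[0,p['fy'],p['cy']],[0,0,1]])
    if n=='wrist':
        s=bot.state();T=np.eye(4);T[:3,:3]=R.from_quat(s['orientation']).as_matrix();T[:3,3]=s['tool_pos'];T=T@np.array(p['tool_from_camera'])
    else: T=np.array(p['extrinsics'])
    return K,np.array(p['dist']),T
def ray(n,uv,z,c=None):
    K,d,T=c or cam(n)
    u=cv2.undistortPoints(np.array([[uv]],float),K,d)[0,0]
    v=T[:3,:3]@np.array([u[0],u[1],1]);o=T[:3,3]
    return o+v*(z-o[2])/v[2]
E
python3 - <<'E'
from h import *
for n in ('scene','side'):
    im=cams.camera(n);cv2.imwrite(f'pics/{n}0.png',im[:,:,::-1])
    print(n,cam(n)[2][:3,3].round(3))
    for t,z in (('pin_top',.074),('standoff',.016),('switch',.016),('guide',0),('fixture',0),('tweezers_block',0),('case_half',0)):
        for r in models.tip_of(t,n)[:2]: print(t,np.round(r['uv'],1),round(r['confidence'],2),ray(n,r['uv'],z).round(4))
print(bot.state()['clock'])
E
```

```text
scene [0.994 0.473 0.713]
pin_top [287.9 233.6] 0.94 [0.602  0.0298 0.074 ]
standoff [334.  253.3] 0.63 [0.535  0.1118 0.016 ]
switch [305.8 224. ] 0.4 [ 0.5128 -0.0017  0.016 ]
guide [340.5 231.5] 0.94 [0.4599 0.0685 0.    ]
fixture [315.7 246.5] 0.89 [0.5392 0.0575 0.    ]
tweezers_block [465.  306.5] 0.6 [0.4412 0.4007 0.    ]
case_half [235.1 146.1] 0.9 [ 0.411  -0.4192  0.    ]
case_half [465.8 304.7] 0.75 [0.436  0.3999 0.    ]
side [0.425 0.92  0.878]
pin_top [283.2 205.3] 0.57 [0.5996 0.0212 0.074 ]
standoff [300.7 245. ] 0.36 [0.533  0.1248 0.016 ]
switch [311.7 216.3] 0.39 [ 0.514 -0.002  0.016]
guide [329.4 239.2] 0.81 [0.4513 0.0764 0.    ]
fixture [301.7 230.9] 0.96 [ 0.5395  0.0507 -0.    ]
case_half [347.1 151. ] 0.7 [ 0.4162 -0.4142  0.    ]
0.8
```

View pics/scene0.png

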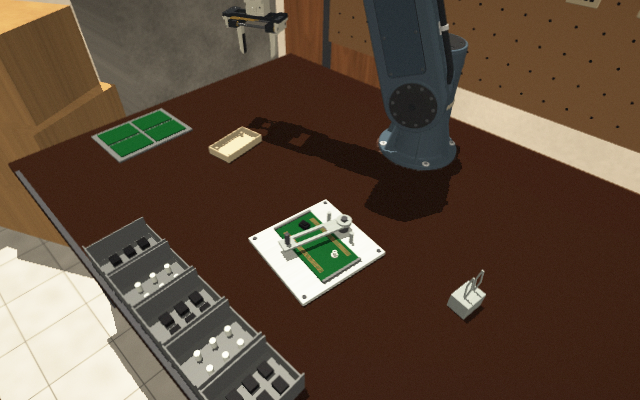

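View pics/side0.png

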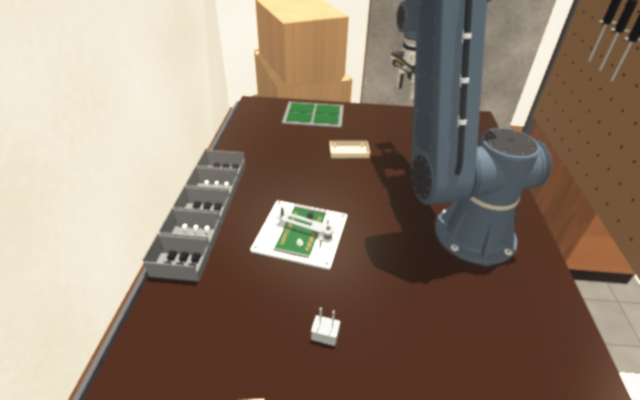

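The fixture is at about (0.54, 0.055). The arm points at the pin, about (0.60, 0.026). The standoff is on the +y side, about (0.535, 0.118), and the switch on the -y side. I'll shut the gripper and move over for a close look.

```bash
python3 -m handwheel '0.024 0.034 0 0;0.024 0.034 0 0;0.024 0.034 0 0;0.024 0.034 0 0;0.024 0.034 0 0;0.024 0.034 0 0;0.024 0.034 0 0;0.024 0.034 0 0' -1
python3 -m handwheel '0.024 0.034 0 0;0.024 0.034 0 0;0.024 0.034 0 0;0.024 0.034 0 0;0.024 0.034 0 0;0 0 0 0;0 0 0 0'
cat > look.py <<'E'
import sys
from h import *
c=cam('wrist');im=cams.camera('wrist');cv2.imwrite(f'pics/{sys.argv[1]}.png',im[:,:,::-1])
s=bot.state();print(s['clock'],s['tool_pos'],R.from_quat(s['orientation']).as_matrix().round(2).tolist(),s['grip_width'],c[2][:3,3].round(3))
for t,z in (('pin_top',.074),('standoff',.016),('switch',.016),('guide',0),('fixture',0)):
    for r in models.tip_of(t,'wrist')[:2]: print(t,np.round(r['uv'],1),round(r['confidence'],2),ray('wrist',r['uv'],z,c).round(4))
E
python3 look.py w1
```

```text
clock: 1.47
tool_pos: [0.4069, -0.2328, 0.2269]
orientation: [0.98, 0.198, 0.0, 0.0]
wrist_force: [-0.1, -0.7, 0.8]
grip_width: 0.0446
finger_force: 0.0
clock: 2.05
tool_pos: [0.5267, -0.063, 0.2263]
orientation: [0.98, 0.2, -0.0, -0.0]
wrist_force: [0.3, -0.9, 0.6]
grip_width: 0.0012
finger_force: 0.0
2.1 [ 0.52600809 -0.06424158  0.22638506] [[0.92, 0.39, -0.0], [0.39, -0.92, -0.0], [-0.0, -0.0, -1.0]] 0.0002865464318350427 [ 0.604 -0.03   0.385]
standoff [171.6 103.8] 0.72 [0.5385 0.1184 0.016 ]
standoff [260.3 158.6] 0.22 [0.5186 0.0021 0.016 ]
switch [262.2 156. ] 0.91 [0.5224 0.0011 0.016 ]
guide [191.8 179.9] 0.59 [0.455 0.075 0.   ]
fixture [226.9 121.2] 0.61 [0.542  0.0567 0.    ]
fixture [191.7 180.9] 0.61 [0.4536 0.0748 0.    ]
```

View pics/w1.png

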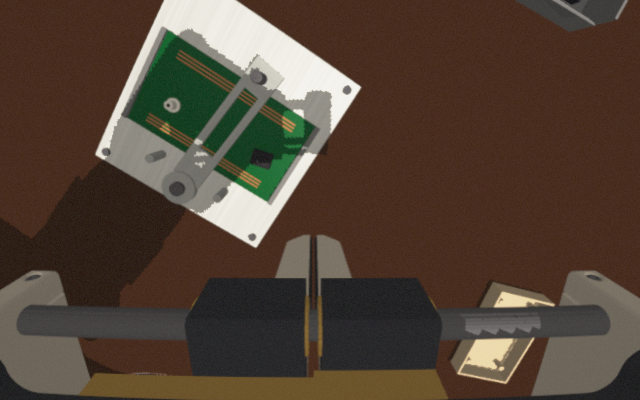

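The wrist view shows the hub cap at (178,187), the pin at about (260,77), the standoff top at (172,104) and the switch at (262,158). The closed fingers sit well clear of all of them. Next I'll compute the arc.

```bash
python3 - <<'E'
from h import *
c=cam('wrist')
P=ray('wrist',(178,187),.052,c)[:2];S=ray('wrist',(172,104),.030,c)[:2];pin=ray('wrist',(260,76),.074,c)[:2]
print('P',P,'S',S,'pin',pin,np.linalg.norm(S-P),np.linalg.norm(pin-P))
a=np.arctan2(*(pin-P)[::-1]);b=np.arctan2(*(S-P)[::-1]);print('ang',a,b)
for n,uv in (('scene',(287.9,233.6)),('side',(283.2,205.3))):print(n,ray(n,uv,.074))
E
python3 - <<'E'
import cv2
im=cv2.imread('pics/w1.png')[30:230,90:370];cv2.imwrite('pics/w1c.png',cv2.resize(im,(784,560),interpolation=cv2.INTER_CUBIC))
E
```

```text
P [0.46080964 0.07067487] S [0.54090461 0.10974375] pin [0.60491666 0.02166707] 0.08911554969078919 0.15221234564557115
ang -0.327809513603166 0.4538254294619652
scene [0.60197089 0.02981485 0.074     ]
side [0.59955537 0.02121805 0.074     ]
```

View pics/w1c.png

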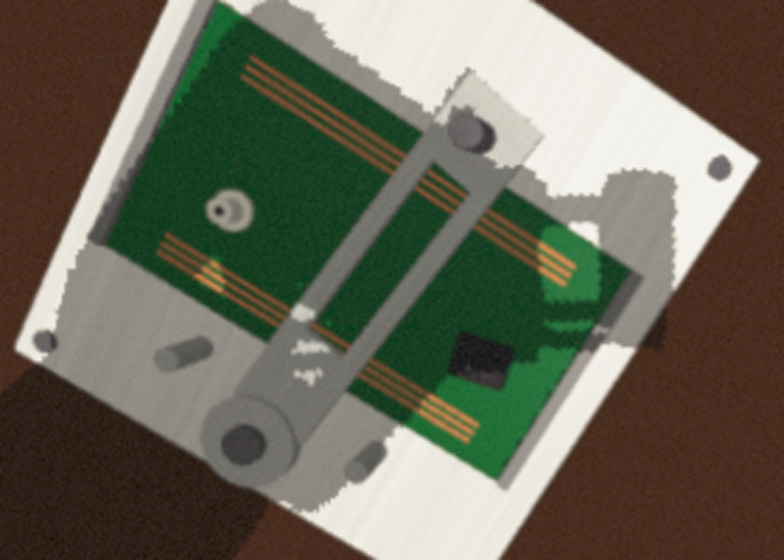

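Run:
```python
from h import *
c=cam('wrist')
P=ray('wrist',(176.8,188.2),.052,c)[:2];S=ray('wrist',(167.9,105.4),.030,c)[:2];pin=ray('wrist',(255.4,75.4),.074,c)[:2]
print('P',P,'S',S,'pin',pin,np.linalg.norm(S-P),np.linalg.norm(pin-P))
a=np.arctan2(*(pin-P)[::-1]);b=np.arctan2(*(S-P)[::-1]);print('ang',a,b)
t=np.array([-np.sin(a),np.cos(a)]);g=pin-.05*t
print('goto',g,'shift',g-bot.state()['tool_pos'][:2])
y=-R.from_quat(bot.state()['orientation']).as_matrix()[:2,1];print('twist',np.degrees(a+np.pi/2-np.arctan2(y[1],y[0])))
for d in (.05,.03,.024):
  print(d,[ (P+.153*np.array([np.cos(x),np.sin(x)])-d*np.array([-np.sin(x),np.cos(x)])).round(4).tolist() for x in (a,(2*a+b)/3,(a+2*b)/3,b)])
```

```text
P [0.45893268 0.07156094] S [0.53772217 0.11361602] pin [0.60376762 0.02585015] 0.08931076661491417 0.15187704359776358
ang -0.3057120968774726 0.49029340938127713
goto [ 0.588719   -0.02183149] shift [0.06301718 0.04379788]
twist -40.325830552108684
0.05 [[0.5898, -0.0222], [0.6098, 0.0154], [0.6192, 0.0569], [0.6175, 0.0995]]
0.03 [[0.5958, -0.0031], [0.6106, 0.0354], [0.6148, 0.0764], [0.608, 0.1171]]
0.024 [[0.5976, 0.0026], [0.6108, 0.0414], [0.6134, 0.0823], [0.6052, 0.1224]]
```

```bash
python3 -m handwheel '0.012 0.007 0 -7;0.012 0.007 0 -7;0.012 0.007 0 -7;0.012 0.007 0 -7;0.008 0.007 0 -6;0.007 0.007 0 -6;0 0 -0.03 0;0 0 -0.03 0'
python3 -m handwheel '0 0 -0.03 0;0 0 -0.03 0;0 0 -0.025 0;0 0 -0.02 0;0 0 0 0;0 0 0 0'
```

```text
clock: 3.02
tool_pos: [0.5901, -0.0232, 0.1673]
orientation: [0.989, -0.149, 0.002, -0.0]
wrist_force: [-0.4, -0.0, -0.4]
grip_width: 0.0004
finger_force: 0.0
clock: 3.52
tool_pos: [0.5887, -0.0232, 0.0615]
orientation: [0.989, -0.149, -0.001, 0.0]
wrist_force: [0.4, 0.4, 0.8]
grip_width: 0.0006
finger_force: 0.0
```

```bash
python3 look.py w2
```

```text
3.5667 [ 0.58952515 -0.02318692  0.06263558] [[0.96, -0.29, 0.0], [-0.29, -0.96, -0.0], [0.0, -0.0, -1.0]] 0.0003315335661021704 [ 0.669 -0.048  0.22 ]
pin_top [215.  271.4] 0.85 [0.6019 0.028  0.074 ]
standoff [165.7 326.2] 0.63 [0.5401 0.1162 0.016 ]
```

View pics/w2.png

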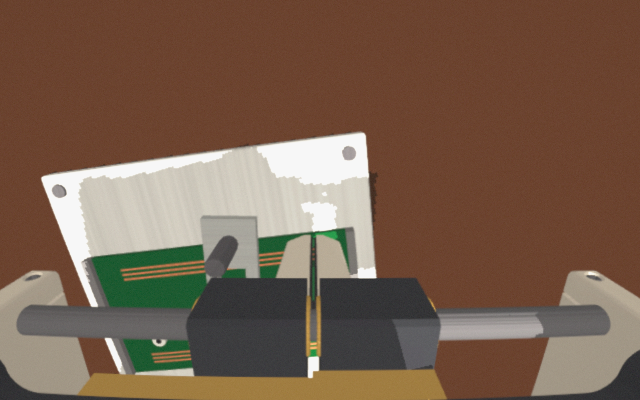

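The pin top is at (215,271) and lies straight ahead of the left finger's back. I'll advance slowly until it touches.

```bash
python3 -m handwheel '0.0015 0.005 0 0;0.0015 0.005 0 0;0.0015 0.005 0 0;0.0008 0.0025 0 0;0.0008 0.0025 0 0;0.0008 0.0025 0 0;0.0008 0.0025 0 0;0 0 0 0'
python3 - <<'E'
from h import *
c=cam('wrist');cams.camera('wrist');print(bot.state()['tool_pos'],bot.state()['wrist_force'])
for r in models.tip_of('pin_top','wrist')[:1]: print(r['uv'],ray('wrist',r['uv'],.074,c))
E
```

```text
clock: 4.48
tool_pos: [0.5969, 0.0028, 0.0616]
orientation: [0.989, -0.148, -0.0, -0.0]
wrist_force: [0.3, -0.0, 0.2]
grip_width: 0.0008
finger_force: 0.0
[0.59684197 0.00258305 0.06159387] [ 0.33935948  0.00087516 -0.40154651]
[265.5, 271.0] [0.60234475 0.028114   0.074     ]
```

```bash
python3 -m handwheel '0.0024 0.0047 0 1.9;0.0022 0.0048 0 1.9;0.002 0.0049 0 1.9;0.0018 0.005 0 1.9;0.0016 0.005 0 1.9;0.0014 0.005 0 1.9;0.0012 0.005 0 1.9;0.001 0.005 0 1.9'
cat > chk.py <<'E'
from h import *
P=np.array([.459,.0716]);c=cam('wrist');cams.camera('wrist');s=bot.state();print(s['clock'],s['tool_pos'],s['wrist_force'].round(1) if hasattr(s['wrist_force'],'round') else s['wrist_force'])
for r in models.tip_of('pin_top','wrist')[:1]:
    p=ray('wrist',r['uv'],.074,c)[:2];x=np.arctan2(*(p-P)[::-1]);print(r['confidence'],r['uv'],p,'ang',x,'r',np.linalg.norm(p-P),'tool rel (radial,tang)',np.array([[np.cos(x),np.sin(x)],[-np.sin(x),np.cos(x)]])@(s['tool_pos'][:2]-p))
E
python3 chk.py
```

```text
clock: 5.25
tool_pos: [0.6107, 0.0423, 0.0617]
orientation: [1.0, -0.015, 0.0, 0.0]
wrist_force: [1.3, -0.8, -0.2]
grip_width: 0.0002
finger_force: 0.4
5.3 [0.61071961 0.04307593 0.06168994] [ 0.6  0.2 -0.9]
0.6 [273.3, 268.9] [0.6104196  0.06371374] ang -0.052035173966988146 r 0.15162483212272262 tool rel (radial,tang) [ 0.001373   -0.02059426]
```

```bash
python3 -m handwheel '0.001 0.0054 0 2;0.0008 0.0054 0 2;0.0006 0.0054 0 2;0.0004 0.0054 0 2;0.0002 0.0054 0 2;0 0.0054 0 2;-0.0003 0.0054 0 2;-0.0005 0.0054 0 2'
python3 -m handwheel '-0.0007 0.0054 0 2;-0.0009 0.0054 0 2;0 0 0 0'
python3 chk.py; python3 look.py w3
```

```text
clock: 6.02
tool_pos: [0.6128, 0.0851, 0.0617]
orientation: [0.992, 0.123, 0.0, 0.0]
wrist_force: [1.1, -0.5, 0.4]
grip_width: 0.0003
finger_force: 0.5
clock: 6.27
tool_pos: [0.6109, 0.0965, 0.0617]
orientation: [0.987, 0.158, 0.0, -0.0]
wrist_force: [0.4, -0.2, 0.4]
grip_width: 0.0006
finger_force: 0.0
6.3167 [0.61091743 0.09606285 0.06168209] [-0.7 -0.5  0.1]
0.9 [273.4, 270.0] [0.60292036 0.1159396 ] ang 0.2988569361827884 r 0.15059571446378628 tool rel (radial,tang) [ 0.00179032 -0.02135025]
6.4167 [0.61092546 0.0956059  0.06159338] [[0.95, 0.31, -0.0], [0.31, -0.95, 0.0], [-0.0, -0.0, -1.0]] 0.0003145428296961249 [0.691 0.122 0.22 ]
pin_top [271.2 272.3] 0.85 [0.6013 0.116  0.074 ]
```

View pics/w3.png

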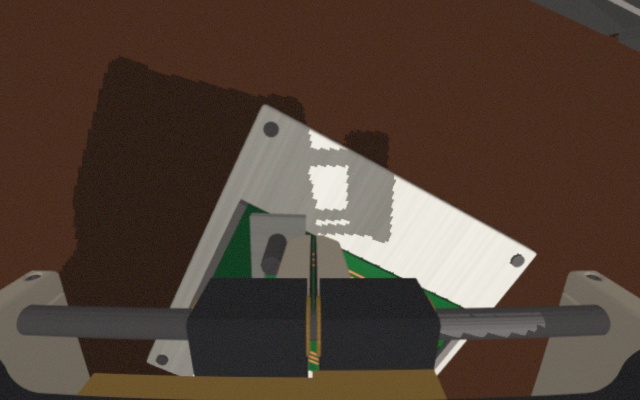

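```bash
python3 -m handwheel '-0.0006 0.0045 0 1.7;-0.0008 0.0045 0 1.7;-0.001 0.0044 0 1.7;-0.0011 0.0044 0 1.7;-0.0012 0.0043 0 1.6;-0.0013 0.0042 0 1.6;0 0 0 0'
python3 chk.py
python3 -m handwheel '0.002 -0.004 0 0;0.004 -0.008 0 0;0.004 -0.008 0 0;0 0 0.03 0;0 0 0.035 0;0 0 0.04 0;0 0 0.04 0;-0.01 -0.01 0.03 0'
python3 -m handwheel '-0.02 -0.018 0 0;-0.02 -0.018 0 0;-0.02 -0.018 0 0;-0.02 -0.018 0 0;0 0 0 0;0 0 0 0'
python3 look.py w4
```

```text
clock: 7.25
tool_pos: [0.6047, 0.123, 0.0617]
orientation: [0.97, 0.244, -0.0, -0.0]
wrist_force: [-0.6, 0.9, 0.2]
grip_width: 0.0003
finger_force: 0.0
7.3 [0.60488022 0.12268705 0.06166639] [-1.4 -0.4  0. ]
0.59 [274.1, 267.6] [0.59500258 0.14098408] ang 0.4717483712241968 r 0.15267891591137717 tool rel (radial,tang) [ 0.00048378 -0.02078738]
clock: 8.02
tool_pos: [0.6066, 0.0919, 0.2402]
orientation: [0.97, 0.243, 0.002, 0.0]
wrist_force: [1.0, 0.0, 0.4]
grip_width: 0.0005
finger_force: 0.0
clock: 8.52
tool_pos: [0.525, 0.0187, 0.2371]
orientation: [0.97, 0.242, 0.0, 0.0]
wrist_force: [0.7, -0.3, -0.0]
grip_width: 0.0004
finger_force: 0.0
8.5667 [0.52555793 0.01939679 0.23706806] [[0.88, 0.47, 0.0], [0.47, -0.88, 0.0], [0.0, 0.0, -1.0]] 0.0005937601135644107 [0.599 0.058 0.396]
pin_top [234.1  64.8] 0.9 [0.5938 0.1412 0.074 ]
pin_top [243.3 127. ] 0.51 [0.5442 0.1088 0.074 ]
standoff [244.6 123.2] 0.51 [0.539  0.1184 0.016 ]
switch [320.2 184.7] 0.69 [0.5145 0.003  0.016 ]
guide [250.6 195.4] 0.58 [0.4548 0.0753 0.    ]
fixture [289.2 143.7] 0.57 [0.5396 0.0606 0.    ]
```

View pics/w4.png

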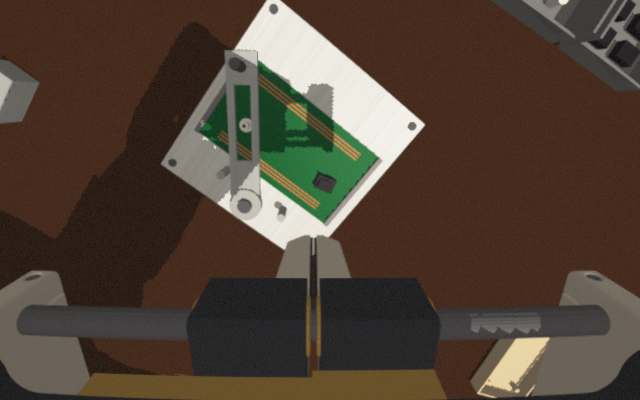

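The standoff at (244,124) now shows in the slot. I'll measure the remaining offset, allowing for parallax.

```bash
python3 -c "
import cv2
im=cv2.imread('pics/w4.png')[40:230,190:320];cv2.imwrite('pics/w4c.png',cv2.resize(im,None,fx=3.15,fy=3.15,interpolation=cv2.INTER_CUBIC))"
```

```text
(no output)
```

View pics/w4c.png

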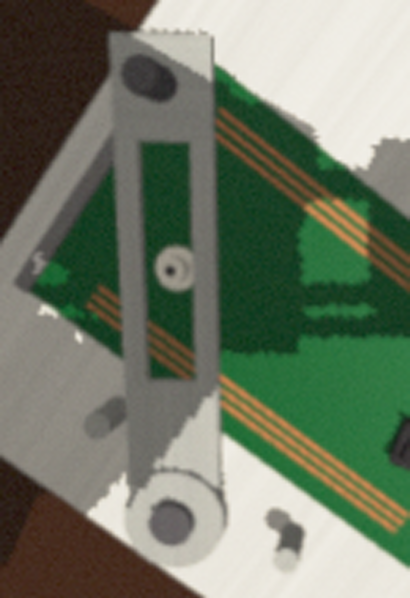

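Run:
```python
from h import *
c=cam('wrist');f=lambda u,v,z:ray('wrist',(190+u/3.15,40+v/3.15),z,c)[:2]
P=f(174,519,.052);S=f(172,269,.030)
for A,B in (((163.5,142),(171,379)),((164,142),(174.5,379))):
    A=f(*A,.042);B=f(*B,.042);d=(A-B)/np.linalg.norm(A-B);n=np.array([-d[1],d[0]])
    print('arm ang',np.arctan2(d[1],d[0]),'standoff off',n@(S-B),'along from P',d@(S-P),'pivot off',n@(P-B))
pin=f(144,73,.074);an=lambda v:np.arctan2(v[1],v[0]);print(an(pin-P),an(S-P),P,S,pin)
```

```text
arm ang 0.4610295708333139 standoff off 0.0009340109505622565 along from P 0.08853368002174193 pivot off -0.0014600903373359554
arm ang 0.4745674741223341 standoff off 0.0016928025420866247 along from P 0.08855797726995869 pivot off 0.0004974444273851651
0.45986358201922595 0.4880646830998387 [0.46082251 0.07524805] [0.53904776 0.11677821] [0.59575467 0.1420771 ]
```

The standoff is about 1–2.5 mm off the centreline, inside the 5 mm limit, and about 89 mm from the pivot. The robot is clear of everything, so I'll hand the job in.

```bash
python3 -c "
from rig import bot
print(bot.finish_job())"
```

```text
the job is handed in; nothing more can be done
None
```

I swung the guide arm round by its pin and handed the job in; the standoff's whole top shows in the slot, about 1–2.5 mm off the centreline by my measurement (5 mm allowed), and the hand-in returned no verdict.

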